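Build the sieve stack on the vibrating base

TASK

Build the sieve stack on the round plate of the vibrating base, one piece at a time from the bottom up: first the pan with the plain solid bottom, in the middle of the plate, then the fine-mesh sieve, then the sieve with the large round holes, and the knobbed lid on top. Each piece must sit fully home and level in the one below it. Leave the amber bottle and the white jar where they stand.

Things in the scene. Friction and masses are not known exactly. Their poses are not given: they have to be found in the camera images.
- pan_center (a point): The receiver pan: a round open steel cup, 60 mm outside diameter, 30 mm tall, wall 3 mm, plain solid bottom 3 mm thick with a flat underside. Loose, stands upright on the bench. The point is on its axis half-way up, 15 mm above its underside; z up along the axis. About 90 g.
- fine_center (a point): Fine sieve: round open steel frame, floor of fine dark-wire mesh, 36 mm tall, 60 mm outside diameter, bore 54. Beneath its step, 8 mm above the foot, a tapered spigot (48 mm wide at the step, 38 at the foot) on which it stands; seated, the spigot is inside the piece below and the step rests on that piece's rim. Loose, upright, 110 g. Point: on the axis half-way up, 18 mm above the foot; z up.
- coarse_center (a point): Coarse sieve: the tallest piece, like the fine sieve (60 mm outside, bore 54 mm, same 8 mm tapered spigot and step) but 48 mm tall, its floor a bright plate with seven large round dark holes of 13 mm. Loose, upright, 130 g. Point: on the axis half-way up, 24 mm above its foot; z up.
- lid_knob (a point): Lid: flat steel disc 60 mm in diameter, 5 mm thick, the same 8 mm tapered spigot beneath (it stands on it), and on top an upright black round knob, 20 mm in diameter, 24 mm tall, to grip it by; the knob's foot is 13 mm and its top 37 mm above the lid's foot. Loose, upright, 100 g. Point: on the axis at the knob's middle, 25 mm above the foot; z up.
- base_plate (a point): Vibrating base: low white box, 160 by 160 mm, 45 mm tall, blue panel and dial on its front, fixed, switched off; in the middle of its top a flat round steel plate, 84 mm in diameter, standing 10 mm proud. Point: centre of the plate's top face, 55 mm above the bench; z up. Not to be confused with the balance.
- balance: A blue laboratory balance with a rectangular steel pan, not used: 170 by 160 mm, 52 mm tall, fixed to the bench. Origin at the centre of its underside, z up.
- amber_center (a point): A closed amber glass bottle, not used: 68 mm in diameter, 150 mm tall, loose, standing at one side. The point is on its axis 75 mm above the bench.
- jar_center (a point): A closed white plastic jar, not used: 60 mm in diameter, 75 mm tall, loose, standing at one side. The point is on its axis half-way up, 37 mm above the bench.
Mind the look-alikes: they are no part of the job. Leave any purple look-alike of the part that bears pan_center alone. Leave any purple look-alike of the part that bears lid_knob alone.

How it is judged:
By the outcome, as a careful person would: the job done as asked, in the order asked, and still so for the second after the job is handed in, with the robot touching nothing.
It also fails if it takes over 112 s, if anything falls off the work surface, if the arm or the gripper's body presses on something with over 40 N, if the wrist force passes 120 N, or if a joint passes its speed limit or range.

ROBOT

A 7-joint arm with a two-finger parallel gripper is mounted at the origin on the work surface. World frame = base frame: x ahead of the robot, y to its left, z up, the work surface at z = 0. Lengths are in m, angles in rad, forces in N, time in s.
With the tool pointing down it reaches from about 0.4 to 0.85 m from the base axis. Payload 10.4 kg.
Tool frame: the origin (TCP) lies at the centre of the arm's flange, where the gripper is bolted on; the fingertips stand 173 mm ahead of it and the grasp point (between the pads) lies 155 mm ahead of it; z points along the fingers, y is the line along which they close (so a half turn about z gives the same grasp; the last joint's range is limited). The gripper opens to 85 mm and grips with 20 to 120 N. Pads are 22 mm wide; open, the fingers measure 114 mm over their backs; the gripper's body (76 mm by 85 mm) begins 54 mm behind the grasp point. The pads swing forward as they close: fully open they stand 13 mm farther back than shut.
Start: joints at [1.309, 0.332, -0.065, 1.46, 0.022, 1.35, -0.088], TCP at [0.148, -0.607, 0.405] pointing down, gripper open.
Joint ranges: [-2.6, 2.6], [-0.5, 2.12], [-1.47, 1.34], [0.16, 2.42], [-1.27, 4.41], [0.06, 2.06], [-2.6, 2.6]. Speed limits (rad/s): [2.22, 2.22, 2.79, 2.79, 3.14, 3.14, 3.14].

INTERFACE

Orientations are given as a unit quaternion [x, y, z, w].
In Python, from workcell import manip, viewer, finder gives the robot as it stands.
- The arm moves only by the tool arm_command, never from a script. Its argument "plan" is a list of rows, each an object with "dp": the shift along the tool's x, y, z in mm, a list of three; "spin": the turn about the tool's z in rad. A call has 1 to 5 rows; each row shifts and turns the commanded pose from where the row before left it, along the tool's axes as they then stand; what a row does not reach is not made up. A row lasts 1/10 s, in which the tool goes at most 50 mm and 8.59 degrees, less where a joint would pass 70% of its speed; a pose out of reach is approached as far as the arm can. A call is refused whole if a number of a shift passes 50 or a number of a turn 0.15, either way. A call with a gripper value outside its range is refused whole. "grip" is the closure, from -1 (fully open) to 1 (shut), set as the call begins (left out, the last holds). The fingers move at their own pace and stop on an object; "newtons" is the grip in N (left out, the last holds). Time passes only in rows, so rows that do not move let the fingers close. It gives the time, the measured TCP pose, the force, the opening and the grip force at its end, in the units of the state.
- manip.get_obs(): the state, without advancing time (a new reading comes with each control period).
- viewer.camera(name): name is "side" or "top"; returns the picture (384x512x3 uint8, blue, green, red); there is no depth.
- viewer.camera_params(name): a dict with "vertical_fov" (degrees; the focal length in pixels is half the picture's height over the tangent of half this angle, whatever the lens; pixels are square), "cx", "cy" (the principal point, pixels), "k1" (the pictures are not rectified: a ray, as slopes to the right and down, at radius r is drawn at 1 + k1 r^2 times it, then the intrinsics apply), "R" (3x3) and "t" (3): a world point X has camera coordinates R X + t. Camera axes: x right, y down, z forward; pixel columns grow to the right and rows downward; lengths in m; the calibration is good to about 2 mm. A picture is of the moment at which its call begins. camera_params takes no time and is no camera call.
- manip.hand_in(): hands the job in; it is judged then, once.
Trained networks look in the newest picture that a camera, given by its name, has taken for a name from the list of things; names that differ only in an ending like _2 or _b are one class to them, and where a whole thing is asked for, a point or a joint stands for the part that bears it (a point fixed in the world has none). Each returns a list of dicts, best first, with "score" (0 to 1); they miss things now and then, are a little off and sometimes report something else, mostly with a low value. They report only what shows in the picture. A call takes as long as a camera call. They do not tell look-alikes from the thing itself.
- finder.find_in(camera, thing): "position" ([x, y, z] in m, in world coordinates, good to about 4 mm: the middle of the surface that is visible of it).
The state is a dict: "clock": time; "joint_pos": joint angles; "joint_velocities": joint speeds; "tau": joint torques, N m; "position": TCP position; "ee_rot": TCP orientation; "ft_force": force on the tool from outside, world axes, zero at the start; "torque": the same for the moment, N m; "grip_width": opening from 0.0 (shut) to 1.0 (fully open); "grasp_force": force on a finger pad.
Only numpy, scipy, OpenCV 4.12 (cv2) and the standard library are available. Lean on these libraries where they do the work, as an engineer would, in place of code of your own. Each camera call takes 0.05 s, during which the arm holds its last target. There are 200 camera calls.

## Working session

There is one attempt and no reset: what is moved stays moved. The work goes in short steps, Python scripts to look and compute and a tool call to move; the robot and the scene stay as the last step left them, time stands still between calls to the robot, and variables do not carry over. Pictures are saved under pics/ and viewed, at most 14 in all, crops included, and the job is handed in when it is done.

Besides the shell and the picture viewer there is one more tool, called after "Emit:" by a JSON object that holds its "api" and its "payload", one argument or row to a line. arm_command: Moves the arm, as the interface text tells. Its arguments: {"type":"object","properties":{"plan":{"type":"array","items":{"type":"object","properties":{"dp":{"type":"array","items":{"type":"number"}},"spin":{"type":"number"}}}},"grip":{"type":"number"},"newtons":{"type":"number"}},"required":["plan"]}

```bash
mkdir -p pics; ls; python3 - <<'E'
from workcell import manip, viewer, finder
import cv2, json
for c in ("top","side"):
    cv2.imwrite(f"pics/{c}0.png",viewer.camera(c)); p=viewer.camera_params(c); print(c,p)
    for t in "pan_center fine_center coarse_center lid_knob base_plate balance amber_center jar_center".split():
        print(t,[(round(d["score"],2),[round(v,3) for v in d["position"]]) for d in finder.find_in(c,t)][:4])
print(manip.get_obs())
E
```

```text
pics
top {'vertical_fov': 49.611798329731435, 'cx': 264.57632733290495, 'cy': 192.90047405319694, 'k1': -0.06871162727262009, 'R': array([[-0.02843393, -0.9995555 ,  0.00896174],
       [-0.9976709 ,  0.02782194, -0.0622793 ],
       [ 0.06200228, -0.01071172, -0.99801852]]), 't': array([9.60736786e-04, 5.19578540e-01, 1.10701079e+00])}
pan_center [(0.95, [0.693, -0.024, 0.001]), (0.8, [0.581, -0.029, 0.002])]
fine_center [(0.78, [0.436, 0.191, 0.013]), (0.35, [0.428, -0.191, 0.013])]
coarse_center [(0.57, [0.427, -0.189, 0.011]), (0.16, [0.429, -0.401, 0.1])]
lid_knob [(0.82, [0.357, -0.087, 0.015]), (0.74, [0.443, 0.004, 0.011])]
base_plate [(0.75, [0.609, 0.234, 0.044])]
balance [(0.93, [0.627, -0.255, 0.05])]
amber_center [(0.66, [0.431, -0.403, 0.104])]
jar_center [(0.79, [0.432, 0.418, 0.072])]
side {'vertical_fov': 42.31503696229103, 'cx': 256.8211999181443, 'cy': 197.66013964791875, 'k1': -0.1786522220955111, 'R': array([[-0.8738159 , -0.48623794,  0.00429448],
       [-0.36944041,  0.65812545, -0.6560371 ],
       [ 0.31616382, -0.57484221, -0.75471642]]), 't': array([0.4473
[... 488 characters left out ...]
int_pos': array([ 1.30938228,  0.33217255, -0.064702  ,  1.46009074,  0.02160244,
        1.34989319, -0.08851802]), 'joint_velocities': array([-0.00043145, -0.00185039, -0.00073261, -0.00058515, -0.00082445,
        0.00053954,  0.00074158]), 'tau': array([-3.98348311e-04, -6.25209975e+01,  4.88399318e-02, -3.91819274e+01,
        1.64294417e-02,  1.57295286e-03,  9.73861120e-05]), 'position': array([ 0.14786061, -0.60726375,  0.40475911]), 'ee_rot': array([9.92880193e-01, 1.19117248e-01, 1.74439646e-05, 6.33930666e-05]), 'ft_force': array([ 0.36299871,  0.57979414, -1.08152968]), 'torque': array([ 0.00542745, -0.00830727, -0.02884616]), 'grasp_force': 0.0, 'grip_width': 0.9997189686438391}
```

View pics/top0.png

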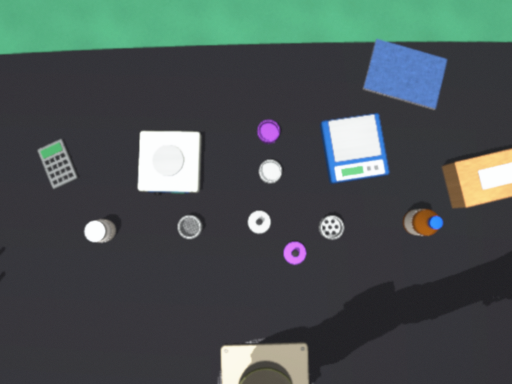

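View pics/side0.png

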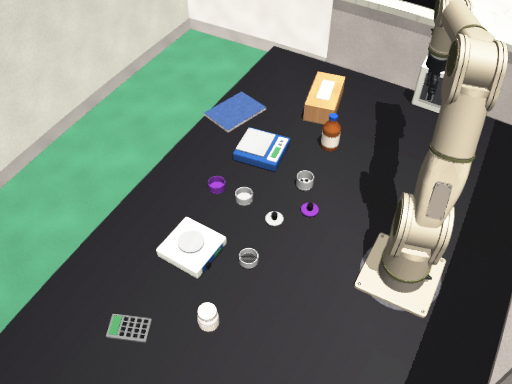

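Candidates, top-view pixels: pan, steel (270,171) or purple (268,131). Lid, steel (259,222) or purple (294,253). Fine mesh (190,227), coarse (331,227). Plate on the white box (168,160), balance (355,148). I choose the steel pan and lid. Next is a close crop and a silhouette fit.

```bash
cat > h.py <<'E'
import numpy as np, cv2
from scipy.optimize import least_squares
from workcell import viewer, manip
def proj(c,X):
    p=viewer.camera_params(c); q=np.asarray(X,float)@np.array(p["R"]).T+p["t"]
    s=q[:,:2]/q[:,2:]; s=s*(1+p["k1"]*(s**2).sum(1,keepdims=True))
    return s*(192/np.tan(np.radians(p["vertical_fov"]/2)))+[p["cx"],p["cy"]]
A=np.linspace(0,2*np.pi,72,endpoint=False)
def ring(x,y,z,r): return np.c_[x+r*np.cos(A),y+r*np.sin(A),0*A+z]
def hullc(P):
    h=cv2.convexHull(P.astype(np.float32)); m=cv2.moments(h); return np.array([m["m10"]/m["m00"],m["m01"]/m["m00"]]),m["m00"]
def mask_c(img,uv,rad,thr):
    """hull of the connected bright blob around uv, upsampled"""
    u,v=np.round(uv).astype(int); w=cv2.resize(img[v-rad:v+rad+1,u-rad:u+rad+1],None,fx=8,fy=8,interpolation=cv2.INTER_CUBIC)
    m=(w.max(2)>thr).astype(np.uint8); cs,_=cv2.findContours(m,cv2.RETR_EXTERNAL,cv2.CHAIN_APPROX_NONE)
    c=max(cs,key=cv2.contourArea)[:,0,:]
    return hullc((c+.5)/8-.5+[u-rad,v-rad])
def fit(c,img,rings,xy,rad=20,thr=75):
    """rings: list of (z,r). returns xy"""
    f=lambda q:hullc(proj(c,np.vstack([ring(*q,z,r) for z,r in rings])))
    m,a=mask_c(img,f(xy)[0],rad,thr)
    s=least_squares(lambda q:f(q)[0]-m,xy,x_scale=.01,diff_step=1e-3)
    return s.x,a/f(s.x)[1]
PAN=[(0,.03),(.03,.03)]; FINE=[(0,.019),(.008,.03),(.036,.03)]; COARSE=[(0,.019),(.008,.03),(.048,.03)]
LID=[(0,.019),(.008,.03),(.013,.03),(.037,.01)]
E
python3 - <<'E'
from h import *
im={c:cv2.imread(f"pics/{c}0.png") for c in("top","side")}
for n,R,xy in(("pan",PAN,(.58,-.03)),("fine",FINE,(.436,.187)),("coarse",COARSE,(.427,-.19)),("lid",LID[:3],(.443,.007))):
    for c in im:
        for t in(60,90):
            x,a=fit(c,im[c],R,np.array(xy),17,t); print(n,c,t,x.round(4),round(a,3))
# plate
for c in im: print(c,proj(c,[[.604,.245,.055]]))
a=cv2.resize(im["top"][110:270,130:350],None,fx=3.6,fy=3.6,interpolation=cv2.INTER_CUBIC)
cv2.imwrite("pics/crop1.png",a)
b=im["side"][210:280,150:235]; b=cv2.resize(b,None,fx=7,fy=7,interpolation=cv2.INTER_CUBIC)
cv2.imwrite("pics/crop2.png",b)
E
```

```text
pan top 60 [ 0.5774 -0.0287] 1.342
pan top 90 [ 0.5782 -0.0295] 1.142
pan side 60 [ 0.5783 -0.0272] 1.211
pan side 90 [ 0.579  -0.0276] 1.068
fine top 60 [0.4335 0.1913] 1.304
fine top 90 [0.4341 0.191 ] 1.117
fine side 60 [0.4182 0.191 ] 2.027
fine side 90 [0.4361 0.1906] 1.026
coarse top 60 [ 0.4215 -0.1873] 1.32
coarse top 90 [ 0.4222 -0.1883] 1.113
coarse side 60 [ 0.4047 -0.1785] 2.087
coarse side 90 [ 0.4238 -0.1859] 1.052
lid top 60 [0.4418 0.0042] 1.406
lid top 90 [0.4423 0.0042] 1.194
lid side 60 [0.4435 0.0056] 1.213
lid side 90 [0.4439 0.0057] 1.083
top [[165.40471723 162.60094389]]
side [[192.16093436 241.90128877]]
```

View pics/crop1.png

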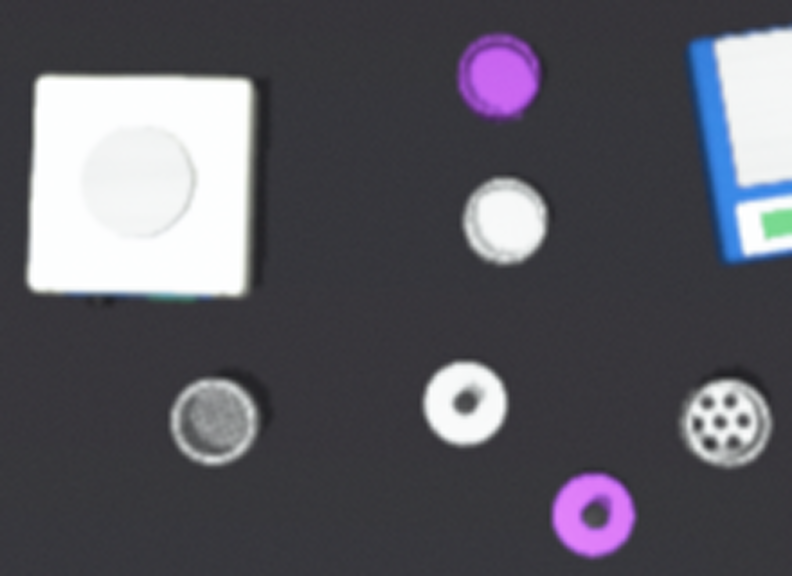

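The crop confirms it: steel pan at crop (505,221), mesh sieve (214,420), holed sieve (726,421), steel knobbed lid (465,403), plate (139,181). The purple pieces are separate. I'll fit the plate and start moving.

```bash
python3 - <<'E'
from h import *
im=cv2.imread("pics/top0.png")
u,v,r=168,160,22
w=cv2.resize(im[v-r:v+r+1,u-r:u+r+1],None,fx=8,fy=8,interpolation=cv2.INTER_CUBIC)
g=w.min(2); print(np.percentile(g,[5,20,40,60,80]))
m=(g<248).astype(np.uint8); m=cv2.morphologyEx(m,cv2.MORPH_OPEN,np.ones((9,9)))
cs,_=cv2.findContours(m,cv2.RETR_EXTERNAL,cv2.CHAIN_APPROX_NONE); c=max(cs,key=cv2.contourArea)
e=cv2.fitEllipse(c); uv=(np.array(e[0])+.5)/8-.5+[u-r,v-r]; print(e[1][0]/8,e[1][1]/8,uv)
s=least_squares(lambda q:hullc(proj("top",ring(*q,.055,.042)))[0]-uv,[.6,.24],diff_step=1e-3); print(s.x, hullc(proj("top",ring(*s.x,.055,.042)))[1]**.5*1.128)
# box silhouette, top face
mc,a=mask_c(im,np.array([169,161]),40,150)
f=lambda q:hullc(proj("top",[[q[0]+i*.08,q[1]+j*.08,.045] for i in(-1,1) for j in(-1,1)]))
s=least_squares(lambda q:f(q)[0]-mc,[.6,.24],diff_step=1e-3); print(s.x,a/f(s.x)[1])
ims=cv2.imread("pics/side0.png"); print([ (x,int(ims[242,x].min())) for x in range(165,222,3)])
E
```

```text
[240. 243. 247. 253. 253.]
31.773847579956055 32.66462326049805 [168.48784065 160.01936531]
[0.61072318 0.23683761] 31.711149124580682
[0.60974949 0.23927861] 1.0291362785967892
[(165, 255), (168, 255), (171, 255), (174, 255), (177, 253), (180, 243), (183, 242), (186, 241), (189, 243), (192, 244), (195, 243), (198, 243), (201, 242), (204, 246), (207, 255), (210, 255), (213, 255), (216, 255), (219, 254)]
```

Emit:
{"api": "arm_command", "payload": {
  "plan": [
    {"dp": [40, -25, 0], "spin": 0.12},
    {"dp": [35, -35, 0], "spin": 0.119},
    {"dp": [29, -39, 0]},
    {"dp": [29, -39, 0]},
    {"dp": [29, -39, 0]}
  ],
  "grip": -1,
  "newtons": 40
}}

```text
invalid input at $.plan[2]: expected keys dp, spin
```

Emit:
{"api": "arm_command", "payload": {
  "plan": [
    {"dp": [40, -25, 0], "spin": 0.12},
    {"dp": [35, -35, 0], "spin": 0.119},
    {"dp": [29, -39, 0], "spin": 0},
    {"dp": [29, -39, 0], "spin": 0},
    {"dp": [29, -39, 0], "spin": 0}
  ],
  "grip": -1,
  "newtons": 40
}}

```text
clock: 1.4
position: [0.2993, -0.4158, 0.4049]
ee_rot: [1.0, -0.0, 0.0, 0.0]
ft_force: [0.9, -0.6, -0.1]
grip_width: 1.001
grasp_force: 0.0
```

```bash
python3 - <<'E'
from h import *
im=cv2.imread("pics/side0.png")
u,v,r=191,241,21
w=cv2.resize(im[v-r:v+r+1,u-r:u+r+1],None,fx=8,fy=8,interpolation=cv2.INTER_CUBIC)
m=(w.min(2)<249).astype(np.uint8); m=cv2.morphologyEx(m,cv2.MORPH_OPEN,np.ones((17,17)))
n,l,st,ce=cv2.connectedComponentsWithStats(m); print(st,ce/8)
for i in range(1,n):
    if st[i][4]>15000:
        c=cv2.findContours((l==i).astype(np.uint8),0,1)[0][0][:,0]; uv,a=hullc((c+.5)/8-.5+[u-r,v-r])
        f=lambda q:hullc(proj("side",np.vstack([ring(*q,.055,.042)])))
        s=least_squares(lambda q:f(q)[0]-uv,[.6,.24],diff_step=1e-3); print(uv,s.x,a/f(s.x)[1])
E
```

```text
[[    0     0   344   344 68936]
 [    0     0   101   112  6459]
 [  189     0   155    83  6997]
 [   62    85   215   187 32145]
 [  285   275    59    69  2442]
 [    0   308    59    36  1357]] [[21.46719965 23.36738605]
 [ 4.4322457   4.93135547]
 [36.05225454  3.46977276]
 [20.96595116 22.29834733]
 [40.27544021 39.74483006]
 [ 2.78297716 41.27266028]]
[190.5172195  241.88103905] [0.60888346 0.24687136] 1.0763848700298944
```

Emit:
{"api": "arm_command", "payload": {
  "plan": [
    {"dp": [28, -39, 0], "spin": 0},
    {"dp": [28, -39, 0], "spin": 0},
    {"dp": [28, -39, 0], "spin": 0},
    {"dp": [28, -39, 0], "spin": 0},
    {"dp": [28, -39, 0], "spin": 0}
  ]
}}

```text
clock: 1.9
position: [0.4392, -0.2209, 0.4051]
ee_rot: [1.0, -0.0, 0.0, 0.0]
ft_force: [1.7, -0.3, 0.0]
grip_width: 1.0
grasp_force: 0.0
```

Emit:
{"api": "arm_command", "payload": {
  "plan": [
    {"dp": [28, -39, 0], "spin": 0},
    {"dp": [28, -39, 0], "spin": 0},
    {"dp": [28, -39, 0], "spin": 0},
    {"dp": [28, -39, 0], "spin": 0},
    {"dp": [28, -37, 0], "spin": 0}
  ]
}}

```text
clock: 2.4
position: [0.5793, -0.0279, 0.405]
ee_rot: [1.0, -0.0, 0.0, 0.0]
ft_force: [0.6, -0.3, 0.5]
grip_width: 1.006
grasp_force: 0.0
```

Emit:
{"api": "arm_command", "payload": {
  "plan": [
    {"dp": [0, 0, 45], "spin": 0},
    {"dp": [0, 0, 45], "spin": 0},
    {"dp": [0, 0, 30], "spin": 0},
    {"dp": [0, 0, 0], "spin": 0}
  ]
}}

```text
clock: 2.8
position: [0.577, -0.0299, 0.2806]
ee_rot: [1.0, -0.0, -0.004, -0.0]
ft_force: [-0.9, -0.2, 0.1]
grip_width: 0.998
grasp_force: 0.0
```

Emit:
{"api": "arm_command", "payload": {
  "plan": [
    {"dp": [1, -1, 40], "spin": 0},
    {"dp": [0, 0, 35], "spin": 0},
    {"dp": [0, 0, 22], "spin": 0},
    {"dp": [0, 0, 0], "spin": 0}
  ]
}}

```text
clock: 3.2
position: [0.5791, -0.029, 0.1867]
ee_rot: [1.0, -0.0, -0.001, -0.0]
ft_force: [-0.3, 0.1, 0.1]
grip_width: 0.998
grasp_force: 0.0
```

Emit:
{"api": "arm_command", "payload": {
  "plan": [
    {"dp": [0, 0, 0], "spin": 0},
    {"dp": [0, 0, 0], "spin": 0},
    {"dp": [0, 0, 0], "spin": 0},
    {"dp": [0, 0, 0], "spin": 0},
    {"dp": [0, 0, 0], "spin": 0}
  ],
  "grip": 1,
  "newtons": 40
}}

```text
clock: 3.7
position: [0.5806, -0.0287, 0.1906]
ee_rot: [1.0, -0.0, 0.002, 0.0]
ft_force: [-2.0, 0.4, 6.5]
grip_width: 0.666
grasp_force: 41.9
```

Emit:
{"api": "arm_command", "payload": {
  "plan": [
    {"dp": [0, 0, -20], "spin": 0},
    {"dp": [0, 0, -40], "spin": 0},
    {"dp": [0, 0, -50], "spin": 0},
    {"dp": [0, 0, 0], "spin": 0}
  ]
}}

```text
clock: 4.1
position: [0.5817, -0.028, 0.3064]
ee_rot: [1.0, -0.0, 0.006, 0.001]
ft_force: [1.2, -0.1, -1.8]
grip_width: 0.671
grasp_force: 43.9
```

Emit:
{"api": "arm_command", "payload": {
  "plan": [
    {"dp": [6, -45, 0], "spin": 0},
    {"dp": [6, -45, 0], "spin": 0},
    {"dp": [6, -45, 0], "spin": 0},
    {"dp": [6, -45, 0], "spin": 0},
    {"dp": [5, -45, 0], "spin": 0}
  ]
}}

```text
clock: 4.6
position: [0.6088, 0.198, 0.2992]
ee_rot: [1.0, -0.0, 0.001, -0.0]
ft_force: [1.8, 0.5, -0.4]
grip_width: 0.668
grasp_force: 43.9
```

Emit:
{"api": "arm_command", "payload": {
  "plan": [
    {"dp": [2, -40, 0], "spin": 0},
    {"dp": [0, 0, 0], "spin": 0},
    {"dp": [0, 0, 0], "spin": 0}
  ]
}}

```text
clock: 4.9
position: [0.6103, 0.2376, 0.2986]
ee_rot: [1.0, 0.001, 0.001, -0.0]
ft_force: [-0.9, -1.0, -0.8]
grip_width: 0.666
grasp_force: 43.9
```

```bash
python3 - <<'E'
from h import *
for c in("top","side"): cv2.imwrite(f"pics/{c}1.png",viewer.camera(c))
a=cv2.imread("pics/top1.png")[100:230,100:240]; b=cv2.imread("pics/side1.png")[170:300,120:260]
cv2.imwrite("pics/v1.png",cv2.resize(np.hstack([a,b]),None,fx=2.85,fy=2.85,interpolation=cv2.INTER_CUBIC))
print(manip.get_obs()["position"])
E
```

```text
[0.61102471 0.23501958 0.29827581]
```

View pics/v1.png

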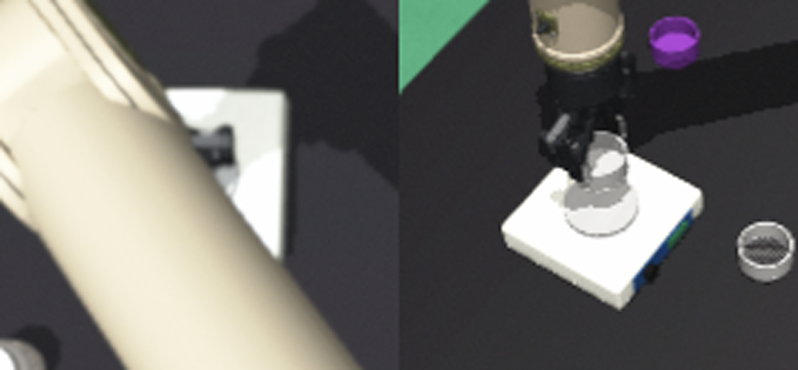

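The pan is held upright in the fingers over the plate (side crop 605,155). The mesh sieve stands undisturbed at (766,250). Lowering.

Emit:
{"api": "arm_command", "payload": {
  "plan": [
    {"dp": [0, -2, 30], "spin": 0},
    {"dp": [0, 0, 14], "spin": 0},
    {"dp": [0, 0, 4], "spin": 0},
    {"dp": [0, 0, 0], "spin": 0},
    {"dp": [0, 0, 0], "spin": 0}
  ]
}}

```text
clock: 5.5
position: [0.611, 0.2381, 0.2507]
ee_rot: [1.0, -0.0, 0.001, -0.0]
ft_force: [-0.8, -0.2, -0.4]
grip_width: 0.668
grasp_force: 43.8
```

Emit:
{"api": "arm_command", "payload": {
  "plan": [
    {"dp": [0, 0, 3], "spin": 0},
    {"dp": [0, 0, 0], "spin": 0},
    {"dp": [0, 0, 0], "spin": 0}
  ]
}}

```text
clock: 5.8
position: [0.6106, 0.2383, 0.247]
ee_rot: [1.0, -0.0, 0.0, 0.0]
ft_force: [0.1, -0.5, -1.1]
grip_width: 0.667
grasp_force: 43.8
```

Emit:
{"api": "arm_command", "payload": {
  "plan": [
    {"dp": [0, 0, 2], "spin": 0},
    {"dp": [0, 0, 0], "spin": 0},
    {"dp": [0, 0, 0], "spin": 0}
  ]
}}

```text
clock: 6.1
position: [0.6106, 0.2385, 0.2457]
ee_rot: [1.0, -0.0, 0.0, 0.0]
ft_force: [-3.1, 0.0, 5.6]
grip_width: 0.671
grasp_force: 44.6
```

Emit:
{"api": "arm_command", "payload": {
  "plan": [
    {"dp": [0, 0, 1], "spin": 0},
    {"dp": [0, 0, 0], "spin": 0},
    {"dp": [0, 0, 0], "spin": 0}
  ]
}}

```text
clock: 6.4
position: [0.6106, 0.2385, 0.2456]
ee_rot: [1.0, -0.0, 0.001, 0.0]
ft_force: [-6.0, -2.5, 13.4]
grip_width: 0.672
grasp_force: 45.4
```

Emit:
{"api": "arm_command", "payload": {
  "plan": [
    {"dp": [0, 0, -1], "spin": 0},
    {"dp": [0, 0, 0], "spin": 0},
    {"dp": [0, 0, 0], "spin": 0},
    {"dp": [0, 0, 0], "spin": 0},
    {"dp": [0, 0, 0], "spin": 0}
  ],
  "grip": -1
}}

```text
clock: 6.9
position: [0.6105, 0.2383, 0.2445]
ee_rot: [1.0, -0.0, -0.0, 0.0]
ft_force: [-0.2, -0.8, -0.0]
grip_width: 0.994
grasp_force: 0.0
```

Emit:
{"api": "arm_command", "payload": {
  "plan": [
    {"dp": [0, 0, -10], "spin": 0},
    {"dp": [0, 0, -30], "spin": 0},
    {"dp": [0, 0, -40], "spin": 0},
    {"dp": [-44, 12, 0], "spin": 0},
    {"dp": [-44, 12, 0], "spin": 0}
  ]
}}

```text
clock: 7.4
position: [0.5221, 0.2147, 0.3265]
ee_rot: [1.0, -0.0, 0.001, -0.001]
ft_force: [-0.9, 0.8, 0.4]
grip_width: 1.001
grasp_force: 0.0
```

Emit:
{"api": "arm_command", "payload": {
  "plan": [
    {"dp": [-44, 12, 0], "spin": 0},
    {"dp": [-44, 11, 0], "spin": 0},
    {"dp": [0, 0, 0], "spin": 0},
    {"dp": [0, 0, 0], "spin": 0}
  ]
}}

```text
clock: 7.8
position: [0.4342, 0.1912, 0.3258]
ee_rot: [1.0, -0.0, 0.001, 0.001]
ft_force: [0.4, -0.2, -0.3]
grip_width: 1.0
grasp_force: 0.0
```

```bash
python3 - <<'E'
from h import *
for c in("top","side"): cv2.imwrite(f"pics/{c}2.png",viewer.camera(c))
a=cv2.imread("pics/top2.png")[100:260,100:260]; b=cv2.imread("pics/side2.png")[170:330,120:280]
cv2.imwrite("pics/v2.png",cv2.resize(np.hstack([a,b]),None,fx=2.5,fy=2.5,interpolation=cv2.INTER_CUBIC))
print(manip.get_obs()["position"])
E
```

```text
[0.43548436 0.19156273 0.32555523]
```

View pics/v2.png

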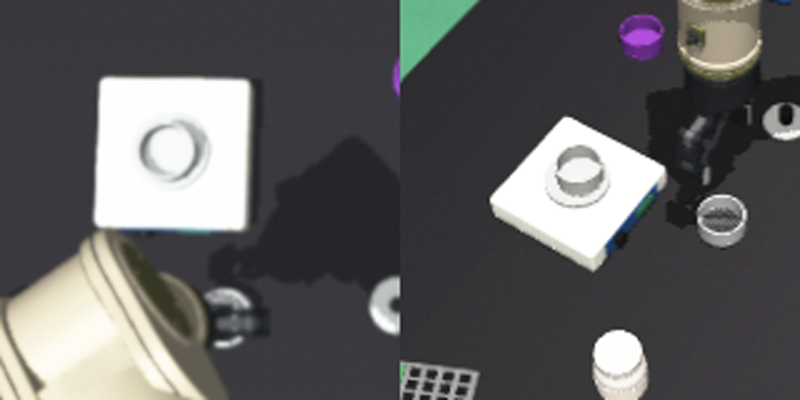

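The pan stands on the plate (side crop 579,171). The mesh sieve (722,220) is under the gripper. Picking it.

Emit:
{"api": "arm_command", "payload": {
  "plan": [
    {"dp": [0, 0, 45], "spin": 0},
    {"dp": [0, 0, 45], "spin": 0},
    {"dp": [0, 0, 30], "spin": 0},
    {"dp": [0, 0, 18], "spin": 0},
    {"dp": [0, 0, 0], "spin": 0}
  ]
}}

```text
clock: 8.4
position: [0.4345, 0.1914, 0.1843]
ee_rot: [1.0, -0.0, -0.002, -0.0]
ft_force: [-0.0, -0.0, 0.5]
grip_width: 0.999
grasp_force: 0.0
```

Emit:
{"api": "arm_command", "payload": {
  "plan": [
    {"dp": [0, 0, 0], "spin": 0},
    {"dp": [0, 0, 0], "spin": 0},
    {"dp": [0, 0, 0], "spin": 0},
    {"dp": [0, 0, 0], "spin": 0},
    {"dp": [0, 0, 0], "spin": 0}
  ],
  "grip": 1
}}

```text
clock: 8.9
position: [0.4353, 0.1918, 0.1884]
ee_rot: [1.0, -0.0, 0.001, -0.0]
ft_force: [-1.4, 0.0, 6.3]
grip_width: 0.693
grasp_force: 41.9
```

Emit:
{"api": "arm_command", "payload": {
  "plan": [
    {"dp": [0, 0, -20], "spin": 0},
    {"dp": [0, 0, -50], "spin": 0},
    {"dp": [0, 0, -50], "spin": 0},
    {"dp": [0, 0, 0], "spin": 0},
    {"dp": [0, 0, 0], "spin": 0}
  ]
}}

```text
clock: 9.4
position: [0.435, 0.1915, 0.3086]
ee_rot: [1.0, -0.0, 0.002, -0.0]
ft_force: [-0.2, -0.1, -1.4]
grip_width: 0.693
grasp_force: 43.9
```

Emit:
{"api": "arm_command", "payload": {
  "plan": [
    {"dp": [44, -12, 0], "spin": 0},
    {"dp": [44, -12, 0], "spin": 0},
    {"dp": [44, -12, 0], "spin": 0},
    {"dp": [43, -11, 0], "spin": 0},
    {"dp": [0, 0, 0], "spin": 0}
  ]
}}

```text
clock: 9.9
position: [0.6131, 0.238, 0.303]
ee_rot: [1.0, -0.001, -0.002, -0.0]
ft_force: [-0.2, -0.9, -1.3]
grip_width: 0.692
grasp_force: 43.9
```

Emit:
{"api": "arm_command", "payload": {
  "plan": [
    {"dp": [0, 0, 0], "spin": 0},
    {"dp": [0, 0, 0], "spin": 0},
    {"dp": [0, 0, 0], "spin": 0}
  ]
}}

```text
clock: 10.2
position: [0.6087, 0.2383, 0.3069]
ee_rot: [1.0, 0.0, 0.0, 0.0]
ft_force: [-0.1, -0.8, -0.4]
grip_width: 0.69
grasp_force: 43.9
```

```bash
python3 - <<'E'
from h import *
for c in("side",): cv2.imwrite(f"pics/{c}3.png",viewer.camera(c))
b=cv2.imread("pics/side3.png")[200:280,145:240]
cv2.imwrite("pics/v3.png",cv2.resize(b,None,fx=7,fy=7,interpolation=cv2.INTER_CUBIC))
print(manip.get_obs()["position"])
E
```

```text
[0.60880951 0.23819835 0.30714151]
```

View pics/v3.png

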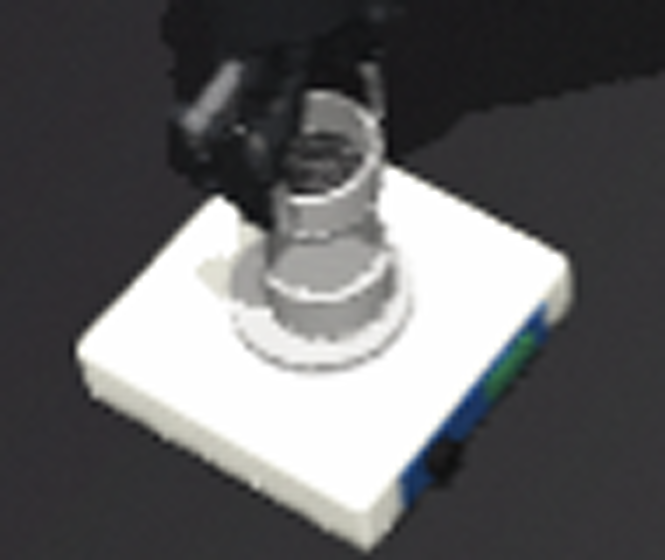

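The held sieve's rim (crop ~330,150) may look tilted against the pan rim (328,265). I'll overlay the model to check.

```bash
cat >> h.py <<'E'
def overlay(name,src,rings,box,k=7):
    u0,v0,u1,v1=box; w=cv2.resize(cv2.imread(src)[v0:v1,u0:u1],None,fx=k,fy=k,interpolation=cv2.INTER_CUBIC)
    for (x,y,z,r),col in rings:
        P=((proj("side" if "side" in src else "top",ring(x,y,z,r))-[u0,v0]+.5)*k-.5).round().astype(int)
        for q in P[::2]: cv2.circle(w,tuple(map(int,q)),1,col,-1)
    cv2.imwrite(name,w)
E
python3 - <<'E'
from h import *
f=.307-.1884
overlay("pics/v4.png","pics/side3.png",[((.609,.2385,f+.036,.03),(0,0,255)),((.609,.2385,f+.008,.03),(0,0,255)),((.6105,.2385,.085,.03),(0,255,0)),((.6105,.2385,.055,.03),(0,255,0)),((.610,.2385,.055,.042),(255,0,0))],(150,200,230,270),8)
E
```

```text
(no output)
```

View pics/v4.png

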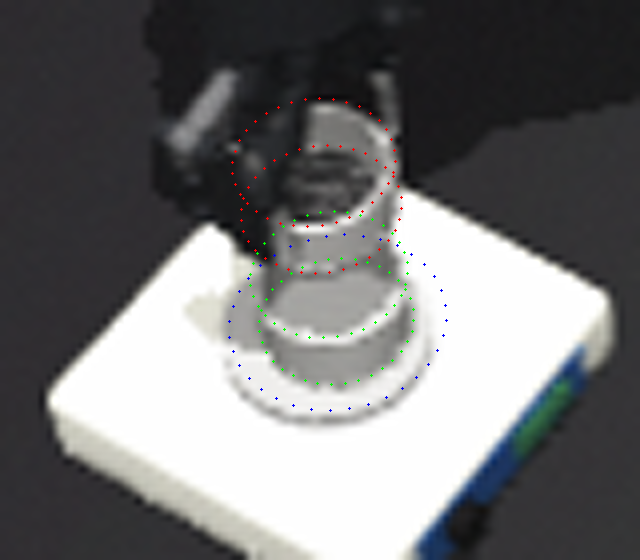

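The overlay matches within about 1 px (red rings at 318,165 and 320,205): the sieve is level and over the pan. Lowering.

Emit:
{"api": "arm_command", "payload": {
  "plan": [
    {"dp": [1, 0, 20], "spin": 0},
    {"dp": [0, 0, 14], "spin": 0},
    {"dp": [0, 0, 3], "spin": 0},
    {"dp": [0, 0, 0], "spin": 0},
    {"dp": [0, 0, 0], "spin": 0}
  ]
}}

```text
clock: 10.75
position: [0.6106, 0.2384, 0.2704]
ee_rot: [1.0, -0.0, 0.0, -0.0]
ft_force: [0.1, -0.0, -1.4]
grip_width: 0.692
grasp_force: 43.9
```

Emit:
{"api": "arm_command", "payload": {
  "plan": [
    {"dp": [0, 0, 2], "spin": 0},
    {"dp": [0, 0, 0], "spin": 0},
    {"dp": [0, 0, 0], "spin": 0}
  ]
}}

```text
clock: 11.05
position: [0.6106, 0.2383, 0.2679]
ee_rot: [1.0, -0.0, 0.0, 0.0]
ft_force: [-0.3, -0.1, -1.3]
grip_width: 0.692
grasp_force: 43.9
```

Emit:
{"api": "arm_command", "payload": {
  "plan": [
    {"dp": [0, 0, 2], "spin": 0},
    {"dp": [0, 0, 0], "spin": 0},
    {"dp": [0, 0, 0], "spin": 0}
  ]
}}

```text
clock: 11.35
position: [0.6105, 0.2383, 0.2656]
ee_rot: [1.0, -0.0, -0.0, 0.0]
ft_force: [0.5, 0.1, -1.7]
grip_width: 0.693
grasp_force: 43.9
```

Emit:
{"api": "arm_command", "payload": {
  "plan": [
    {"dp": [0, 0, 1], "spin": 0},
    {"dp": [0, 0, 0], "spin": 0},
    {"dp": [0, 0, 0], "spin": 0}
  ]
}}

```text
clock: 11.65
position: [0.6105, 0.2384, 0.2655]
ee_rot: [1.0, -0.0, 0.0, 0.0]
ft_force: [-2.8, -1.4, 6.1]
grip_width: 0.69
grasp_force: 44.5
```

Emit:
{"api": "arm_command", "payload": {
  "plan": [
    {"dp": [0, 0, 1], "spin": 0},
    {"dp": [0, 0, 0], "spin": 0},
    {"dp": [0, 0, 0], "spin": 0}
  ]
}}

```text
clock: 11.95
position: [0.6105, 0.2384, 0.2654]
ee_rot: [1.0, -0.0, 0.0, 0.0]
ft_force: [-6.4, -3.3, 12.7]
grip_width: 0.688
grasp_force: 45.1
```

Emit:
{"api": "arm_command", "payload": {
  "plan": [
    {"dp": [0, 0, -1], "spin": 0},
    {"dp": [0, 0, 0], "spin": 0},
    {"dp": [0, 0, 0], "spin": 0},
    {"dp": [0, 0, 0], "spin": 0},
    {"dp": [0, 0, 0], "spin": 0}
  ],
  "grip": -1
}}

```text
clock: 12.45
position: [0.6106, 0.2383, 0.2645]
ee_rot: [1.0, -0.0, -0.0, 0.0]
ft_force: [-0.0, 1.0, 0.2]
grip_width: 1.0
grasp_force: 0.0
```

Emit:
{"api": "arm_command", "payload": {
  "plan": [
    {"dp": [0, 0, -10], "spin": 0},
    {"dp": [0, 0, -35], "spin": 0},
    {"dp": [0, 0, -40], "spin": 0},
    {"dp": [-19, 43, 0], "spin": 0},
    {"dp": [-19, 43, 0], "spin": 0}
  ]
}}

```text
clock: 12.95
position: [0.5721, 0.1529, 0.3517]
ee_rot: [1.0, 0.001, 0.001, -0.001]
ft_force: [1.3, -1.3, 0.2]
grip_width: 1.002
grasp_force: 0.0
```

Emit:
{"api": "arm_command", "payload": {
  "plan": [
    {"dp": [-19, 43, 0], "spin": 0},
    {"dp": [-19, 43, 0], "spin": 0},
    {"dp": [-19, 43, 0], "spin": 0},
    {"dp": [-19, 43, 0], "spin": 0},
    {"dp": [-19, 43, 0], "spin": 0}
  ]
}}

```text
clock: 13.45
position: [0.4765, -0.0641, 0.3506]
ee_rot: [1.0, -0.0, 0.001, 0.0]
ft_force: [2.0, -1.6, -0.2]
grip_width: 1.002
grasp_force: 0.0
```

Emit:
{"api": "arm_command", "payload": {
  "plan": [
    {"dp": [-19, 43, 0], "spin": 0},
    {"dp": [-18, 43, 0], "spin": 0},
    {"dp": [-17, 38, 0], "spin": 0},
    {"dp": [0, 0, 0], "spin": 0},
    {"dp": [0, 0, 0], "spin": 0}
  ]
}}

```text
clock: 13.95
position: [0.4233, -0.1871, 0.3504]
ee_rot: [1.0, -0.001, 0.0, 0.0]
ft_force: [-0.1, 0.3, 0.1]
grip_width: 1.002
grasp_force: 0.0
```

```bash
python3 - <<'E'
from h import *
for c in("top","side"): cv2.imwrite(f"pics/{c}5.png",viewer.camera(c))
overlay("pics/v5.png","pics/side5.png",[((.6105,.2385,.085,.03),(0,255,0)),((.6105,.2385,.113,.03),(0,0,255))],(150,200,230,270),8)
print(manip.get_obs()["position"])
E
```

```text
[ 0.42402238 -0.18555589  0.35021726]
```

View pics/v5.png

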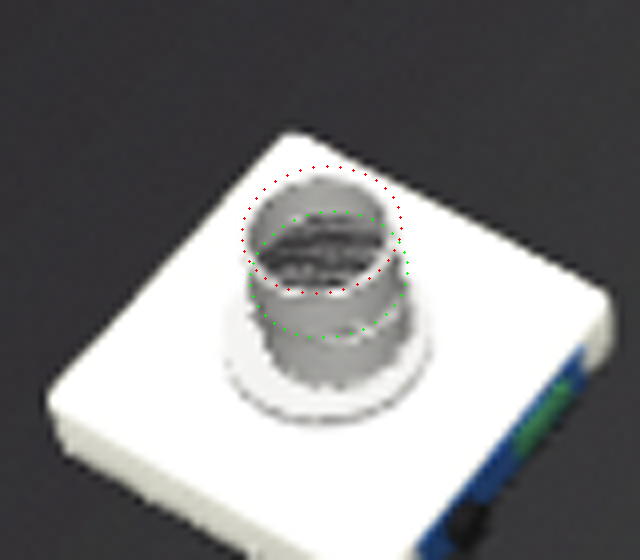

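The fine sieve sits level on the pan, its rim on the predicted circle (320,230). Picking the coarse sieve.

Emit:
{"api": "arm_command", "payload": {
  "plan": [
    {"dp": [0, 0, 45], "spin": 0},
    {"dp": [0, 0, 45], "spin": 0},
    {"dp": [0, 0, 40], "spin": 0},
    {"dp": [0, 0, 22], "spin": 0},
    {"dp": [0, 0, 0], "spin": 0}
  ]
}}

```text
clock: 14.55
position: [0.4229, -0.1849, 0.1952]
ee_rot: [1.0, 0.001, -0.002, -0.002]
ft_force: [-0.0, -0.1, 0.9]
grip_width: 0.996
grasp_force: 0.0
```

Emit:
{"api": "arm_command", "payload": {
  "plan": [
    {"dp": [0, 0, 0], "spin": 0},
    {"dp": [0, 0, 0], "spin": 0},
    {"dp": [0, 0, 0], "spin": 0},
    {"dp": [0, 0, 0], "spin": 0},
    {"dp": [0, 0, 0], "spin": 0}
  ],
  "grip": 1
}}

```text
clock: 15.05
position: [0.4245, -0.1865, 0.1997]
ee_rot: [1.0, 0.0, 0.002, 0.001]
ft_force: [-0.4, 2.8, 6.3]
grip_width: 0.667
grasp_force: 43.1
```

Emit:
{"api": "arm_command", "payload": {
  "plan": [
    {"dp": [0, 0, -20], "spin": 0},
    {"dp": [0, 0, -50], "spin": 0},
    {"dp": [0, 0, -50], "spin": 0},
    {"dp": [0, 0, -40], "spin": 0},
    {"dp": [0, 0, 0], "spin": 0}
  ]
}}

```text
clock: 15.55
position: [0.4249, -0.1866, 0.3645]
ee_rot: [1.0, 0.0, 0.005, 0.003]
ft_force: [0.1, -0.8, -2.0]
grip_width: 0.673
grasp_force: 44.1
```

Emit:
{"api": "arm_command", "payload": {
  "plan": [
    {"dp": [19, -43, 0], "spin": 0},
    {"dp": [19, -43, 0], "spin": 0},
    {"dp": [19, -43, 0], "spin": 0},
    {"dp": [19, -43, 0], "spin": 0},
    {"dp": [19, -43, 0], "spin": 0}
  ]
}}

```text
clock: 16.05
position: [0.5187, 0.0302, 0.3581]
ee_rot: [1.0, -0.0, 0.001, 0.0]
ft_force: [0.6, 0.2, -2.7]
grip_width: 0.673
grasp_force: 44.0
```

Emit:
{"api": "arm_command", "payload": {
  "plan": [
    {"dp": [19, -43, 0], "spin": 0},
    {"dp": [19, -43, 0], "spin": 0},
    {"dp": [19, -43, 0], "spin": 0},
    {"dp": [18, -43, 0], "spin": 0},
    {"dp": [17, -38, 0], "spin": 0}
  ]
}}

```text
clock: 16.55
position: [0.6108, 0.2406, 0.3576]
ee_rot: [1.0, 0.0, 0.0, -0.0]
ft_force: [0.5, -1.5, -1.3]
grip_width: 0.672
grasp_force: 44.0
```

Emit:
{"api": "arm_command", "payload": {
  "plan": [
    {"dp": [0, 0, 0], "spin": 0},
    {"dp": [0, 0, 0], "spin": 0},
    {"dp": [0, 0, 0], "spin": 0}
  ]
}}

```text
clock: 16.85
position: [0.6106, 0.2373, 0.3576]
ee_rot: [1.0, -0.001, 0.0, 0.0]
ft_force: [-0.2, -0.5, -1.0]
grip_width: 0.67
grasp_force: 44.1
```

```bash
python3 - <<'E'
from h import *
cv2.imwrite(f"pics/side6.png",viewer.camera("side"))
p=manip.get_obs()["position"];print(p); f=p[2]-.1997
overlay("pics/v6.png","pics/side6.png",[((.6105,.2385,.113,.03),(0,255,0)),((p[0],p[1],f+.008,.03),(0,0,255)),((p[0],p[1],f+.048,.03),(0,0,255))],(150,190,230,260),8)
E
```

```text
[0.61067178 0.23692949 0.35780967]
```

View pics/v6.png

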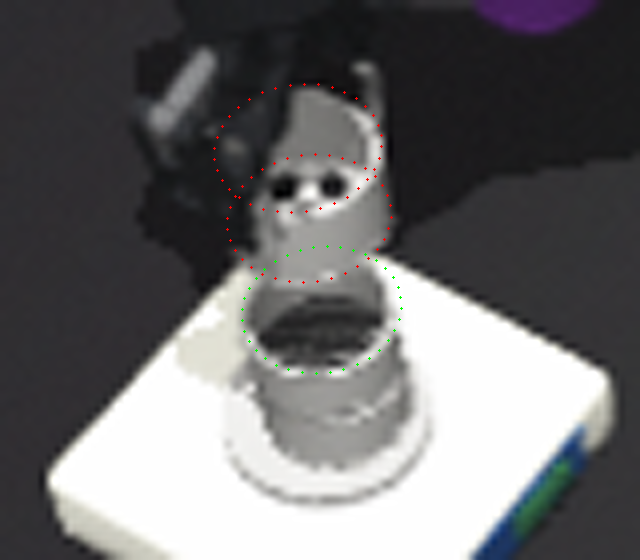

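The coarse sieve (holes at 285,185 and 330,185) is level above the fine sieve (320,310), and the model rings match. Lowering from 0.3577 to just above contact at 0.3047.

Emit:
{"api": "arm_command", "payload": {
  "plan": [
    {"dp": [0, -1, 25], "spin": 0},
    {"dp": [0, 0, 20], "spin": 0},
    {"dp": [0, 0, 4], "spin": 0},
    {"dp": [0, 0, 0], "spin": 0},
    {"dp": [0, 0, 0], "spin": 0}
  ]
}}

```text
clock: 17.4
position: [0.6109, 0.2389, 0.31]
ee_rot: [1.0, -0.001, 0.001, -0.0]
ft_force: [-0.2, 1.1, -1.3]
grip_width: 0.672
grasp_force: 44.0
```

Emit:
{"api": "arm_command", "payload": {
  "plan": [
    {"dp": [0, 0, 2], "spin": 0},
    {"dp": [0, 0, 0], "spin": 0},
    {"dp": [0, 0, 0], "spin": 0}
  ]
}}

```text
clock: 17.7
position: [0.6106, 0.2393, 0.3071]
ee_rot: [1.0, -0.0, 0.0, -0.0]
ft_force: [-0.5, 0.2, -1.8]
grip_width: 0.671
grasp_force: 44.0
```

Emit:
{"api": "arm_command", "payload": {
  "plan": [
    {"dp": [0, 0, 2], "spin": 0},
    {"dp": [0, 0, 0], "spin": 0},
    {"dp": [0, 0, 0], "spin": 0}
  ]
}}

```text
clock: 18.0
position: [0.6106, 0.2394, 0.3049]
ee_rot: [1.0, -0.0, 0.0, -0.0]
ft_force: [-0.8, -0.3, 0.4]
grip_width: 0.672
grasp_force: 44.2
```

Emit:
{"api": "arm_command", "payload": {
  "plan": [
    {"dp": [0, 0, 1], "spin": 0},
    {"dp": [0, 0, 0], "spin": 0},
    {"dp": [0, 0, 0], "spin": 0}
  ]
}}

```text
clock: 18.3
position: [0.6107, 0.2394, 0.3048]
ee_rot: [1.0, -0.0, 0.001, -0.0]
ft_force: [-3.2, -1.4, 8.1]
grip_width: 0.67
grasp_force: 45.0
```

Emit:
{"api": "arm_command", "payload": {
  "plan": [
    {"dp": [0, 0, 0], "spin": 0},
    {"dp": [0, 0, 0], "spin": 0},
    {"dp": [0, 0, 0], "spin": 0},
    {"dp": [0, 0, 0], "spin": 0},
    {"dp": [0, 0, 0], "spin": 0}
  ],
  "grip": -1
}}

```text
clock: 18.8
position: [0.6106, 0.2393, 0.3035]
ee_rot: [1.0, -0.0, -0.0, 0.0]
ft_force: [-0.5, 0.2, 0.8]
grip_width: 1.0
grasp_force: 0.0
```

Emit:
{"api": "arm_command", "payload": {
  "plan": [
    {"dp": [0, 0, -10], "spin": 0},
    {"dp": [0, 0, -30], "spin": 0},
    {"dp": [0, 0, -35], "spin": 0},
    {"dp": [-28, 39, 0], "spin": 0},
    {"dp": [-28, 39, 0], "spin": 0}
  ]
}}

```text
clock: 19.3
position: [0.554, 0.162, 0.3803]
ee_rot: [1.0, 0.001, 0.001, -0.001]
ft_force: [-0.2, -1.4, 0.5]
grip_width: 1.003
grasp_force: 0.0
```

Emit:
{"api": "arm_command", "payload": {
  "plan": [
    {"dp": [-28, 39, 0], "spin": 0},
    {"dp": [-28, 39, 0], "spin": 0},
    {"dp": [-28, 39, 0], "spin": 0},
    {"dp": [-27, 39, 0], "spin": 0},
    {"dp": [0, 0, 0], "spin": 0}
  ]
}}

```text
clock: 19.8
position: [0.4411, 0.0008, 0.3793]
ee_rot: [1.0, -0.004, 0.0, 0.002]
ft_force: [0.1, -0.1, 0.5]
grip_width: 1.003
grasp_force: 0.0
```

Emit:
{"api": "arm_command", "payload": {
  "plan": [
    {"dp": [0, 0, 40], "spin": 0},
    {"dp": [0, 0, 40], "spin": 0},
    {"dp": [0, 0, 10], "spin": 0},
    {"dp": [0, 0, 0], "spin": 0}
  ]
}}

```text
clock: 20.2
position: [0.4434, 0.0058, 0.2884]
ee_rot: [1.0, 0.0, -0.001, -0.0]
ft_force: [0.1, 0.4, 0.4]
grip_width: 1.003
grasp_force: 0.0
```

```bash
python3 - <<'E'
from h import *
cv2.imwrite(f"pics/side7.png",viewer.camera("side"))
p=manip.get_obs()["position"];print(p)
overlay("pics/v7.png","pics/side7.png",[((.6105,.239,.113,.03),(0,255,0)),((.6105,.239,.153,.03),(0,0,255)),((.443,.005,.013,.03),(0,0,255)),((.443,.005,.037,.01),(0,0,255))],(150,170,310,270),5)
E
```

```text
[0.4440277  0.00584064 0.28972377]
```

View pics/v7.png

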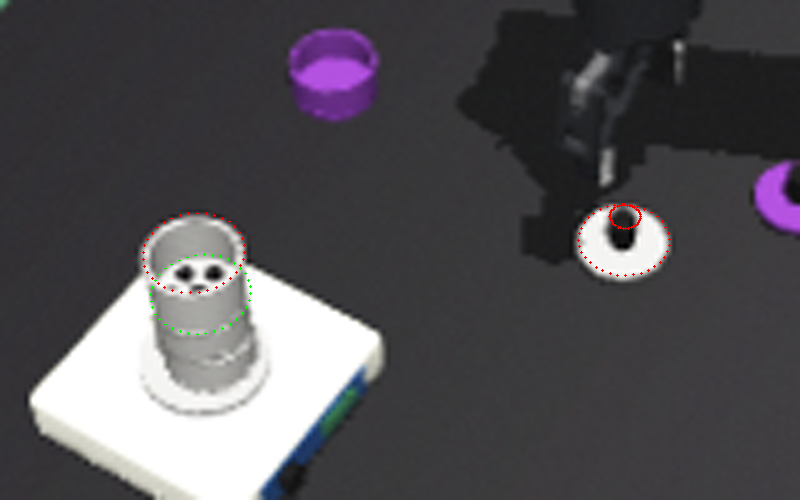

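The stack rim matches the predicted level ring (193,253). The steel lid (623,240) is under the gripper, and the model matches. Picking it by the knob.

Emit:
{"api": "arm_command", "payload": {
  "plan": [
    {"dp": [0, 0, 40], "spin": 0},
    {"dp": [0, 0, 40], "spin": 0},
    {"dp": [0, 0, 17], "spin": 0},
    {"dp": [0, 0, 0], "spin": 0},
    {"dp": [0, 0, 0], "spin": 0}
  ]
}}

```text
clock: 20.75
position: [0.4447, 0.0055, 0.1936]
ee_rot: [1.0, -0.0, 0.001, 0.0]
ft_force: [-0.8, 0.6, 0.6]
grip_width: 1.001
grasp_force: 0.0
```

Emit:
{"api": "arm_command", "payload": {
  "plan": [
    {"dp": [0, 0, 0], "spin": 0},
    {"dp": [0, 0, 0], "spin": 0},
    {"dp": [0, 0, 0], "spin": 0},
    {"dp": [0, 0, 0], "spin": 0},
    {"dp": [0, 0, 0], "spin": 0}
  ],
  "grip": 1
}}

```text
clock: 21.25
position: [0.4437, 0.0053, 0.1921]
ee_rot: [1.0, -0.0, 0.0, 0.0]
ft_force: [-2.5, -1.1, 6.0]
grip_width: 0.216
grasp_force: 38.9
```

Emit:
{"api": "arm_command", "payload": {
  "plan": [
    {"dp": [0, 0, 0], "spin": 0},
    {"dp": [0, 0, 0], "spin": 0},
    {"dp": [0, 0, 0], "spin": 0}
  ]
}}

```text
clock: 21.55
position: [0.4437, 0.0053, 0.1921]
ee_rot: [1.0, -0.0, 0.0, 0.0]
ft_force: [-2.6, 0.4, 7.0]
grip_width: 0.212
grasp_force: 38.8
```

Emit:
{"api": "arm_command", "payload": {
  "plan": [
    {"dp": [0, 0, -20], "spin": 0},
    {"dp": [0, 0, -50], "spin": 0},
    {"dp": [0, 0, -50], "spin": 0},
    {"dp": [0, 0, -50], "spin": 0},
    {"dp": [0, 0, -27], "spin": 0}
  ]
}}

```text
clock: 22.05
position: [0.4437, 0.0058, 0.3927]
ee_rot: [1.0, 0.0, 0.002, 0.001]
ft_force: [1.2, 0.3, -1.2]
grip_width: 0.217
grasp_force: 39.3
```

Emit:
{"api": "arm_command", "payload": {
  "plan": [
    {"dp": [28, -39, 0], "spin": 0},
    {"dp": [28, -39, 0], "spin": 0},
    {"dp": [28, -39, 0], "spin": 0},
    {"dp": [28, -39, 0], "spin": 0},
    {"dp": [28, -39, 0], "spin": 0}
  ]
}}

```text
clock: 22.55
position: [0.5847, 0.2015, 0.3881]
ee_rot: [1.0, -0.001, -0.0, 0.0]
ft_force: [0.5, -0.2, -0.1]
grip_width: 0.216
grasp_force: 39.6
```

Emit:
{"api": "arm_command", "payload": {
  "plan": [
    {"dp": [27, -38, 0], "spin": 0},
    {"dp": [0, 0, 0], "spin": 0},
    {"dp": [0, 0, 0], "spin": 0},
    {"dp": [0, 0, 0], "spin": 0}
  ]
}}

```text
clock: 22.95
position: [0.6105, 0.2373, 0.3886]
ee_rot: [1.0, -0.001, -0.0, 0.001]
ft_force: [0.0, -0.6, -0.4]
grip_width: 0.213
grasp_force: 39.6
```

```bash
python3 - <<'E'
from h import *
cv2.imwrite(f"pics/side8.png",viewer.camera("side"))
p=manip.get_obs()["position"];print(p); f=p[2]-.1921
overlay("pics/v8.png","pics/side8.png",[((.6105,.239,.153,.03),(0,255,0)),((p[0],p[1],f+.008,.03),(0,0,255)),((p[0],p[1],f+.013,.03),(0,0,255))],(150,180,230,250),8)
E
```

```text
[0.61049305 0.23692276 0.38896243]
```

View pics/v8.png

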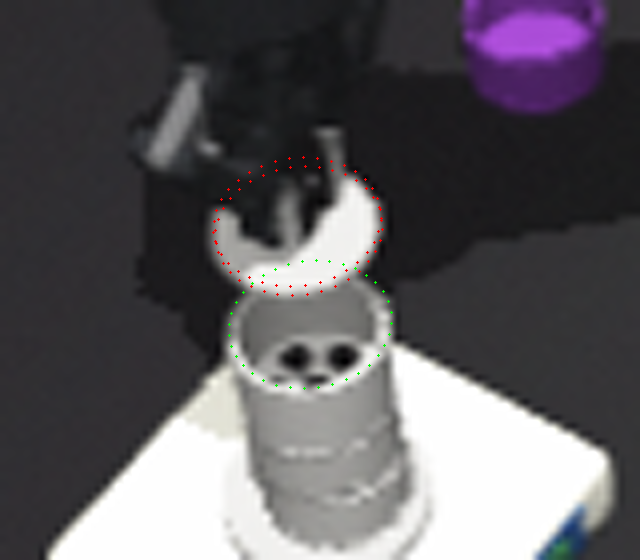

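The lid hangs level (297,225) above the coarse rim (310,330). Lowering from 0.389 towards contact at 0.337.

Emit:
{"api": "arm_command", "payload": {
  "plan": [
    {"dp": [0, -1, 25], "spin": 0},
    {"dp": [0, 0, 18], "spin": 0},
    {"dp": [0, 0, 4], "spin": 0},
    {"dp": [0, 0, 0], "spin": 0},
    {"dp": [0, 0, 0], "spin": 0}
  ]
}}

```text
clock: 23.5
position: [0.6108, 0.2389, 0.3431]
ee_rot: [1.0, -0.001, 0.001, -0.0]
ft_force: [-0.2, 0.3, -0.9]
grip_width: 0.215
grasp_force: 39.6
```

Emit:
{"api": "arm_command", "payload": {
  "plan": [
    {"dp": [0, 0, 2], "spin": 0},
    {"dp": [0, 0, 0], "spin": 0},
    {"dp": [0, 0, 0], "spin": 0}
  ]
}}

```text
clock: 23.8
position: [0.6106, 0.2393, 0.34]
ee_rot: [1.0, -0.0, 0.0, -0.0]
ft_force: [0.4, -0.4, -1.2]
grip_width: 0.216
grasp_force: 39.6
```

Emit:
{"api": "arm_command", "payload": {
  "plan": [
    {"dp": [0, 0, 2], "spin": 0},
    {"dp": [0, 0, 0], "spin": 0},
    {"dp": [0, 0, 0], "spin": 0}
  ]
}}

```text
clock: 24.1
position: [0.6106, 0.2393, 0.3376]
ee_rot: [1.0, -0.0, -0.0, 0.0]
ft_force: [0.3, 0.3, -1.6]
grip_width: 0.214
grasp_force: 39.6
```

Emit:
{"api": "arm_command", "payload": {
  "plan": [
    {"dp": [0, 0, 1], "spin": 0},
    {"dp": [0, 0, 0], "spin": 0},
    {"dp": [0, 0, 0], "spin": 0}
  ]
}}

```text
clock: 24.4
position: [0.6106, 0.2394, 0.3373]
ee_rot: [1.0, -0.0, 0.0, -0.0]
ft_force: [-2.2, -1.0, 4.0]
grip_width: 0.214
grasp_force: 40.0
```

Emit:
{"api": "arm_command", "payload": {
  "plan": [
    {"dp": [0, 0, 0], "spin": 0},
    {"dp": [0, 0, 0], "spin": 0},
    {"dp": [0, 0, 0], "spin": 0},
    {"dp": [0, 0, 0], "spin": 0},
    {"dp": [0, 0, 0], "spin": 0}
  ],
  "grip": -1
}}

```text
clock: 24.9
position: [0.6106, 0.2393, 0.3366]
ee_rot: [1.0, -0.0, -0.0, 0.0]
ft_force: [0.2, 0.5, -0.8]
grip_width: 0.998
grasp_force: 0.0
```

Emit:
{"api": "arm_command", "payload": {
  "plan": [
    {"dp": [0, 0, 0], "spin": 0},
    {"dp": [0, 0, -10], "spin": 0},
    {"dp": [0, 0, -30], "spin": 0},
    {"dp": [0, 0, -35], "spin": 0},
    {"dp": [-28, 39, 0], "spin": 0}
  ]
}}

```text
clock: 25.4
position: [0.5833, 0.2055, 0.4177]
ee_rot: [1.0, 0.003, 0.004, -0.004]
ft_force: [0.4, -0.4, 1.0]
grip_width: 0.996
grasp_force: 0.0
```

Emit:
{"api": "arm_command", "payload": {
  "plan": [
    {"dp": [-28, 39, 0], "spin": 0},
    {"dp": [-28, 39, 0], "spin": 0},
    {"dp": [-28, 39, 0], "spin": 0},
    {"dp": [-28, 39, 0], "spin": 0},
    {"dp": [0, 0, 0], "spin": 0}
  ]
}}

```text
clock: 25.9
position: [0.4683, 0.0395, 0.4124]
ee_rot: [1.0, -0.004, 0.0, 0.002]
ft_force: [0.4, 0.1, -0.3]
grip_width: 0.996
grasp_force: 0.0
```

```bash
python3 - <<'E'
from h import *
cv2.imwrite(f"pics/side9.png",viewer.camera("side"))
overlay("pics/v9.png","pics/side9.png",[((.6105,.239,.158,.03),(0,0,255)),((.6105,.239,.182,.01),(0,255,0))],(140,180,240,280),6)
E
```

```text
(no output)
```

View pics/v9.png

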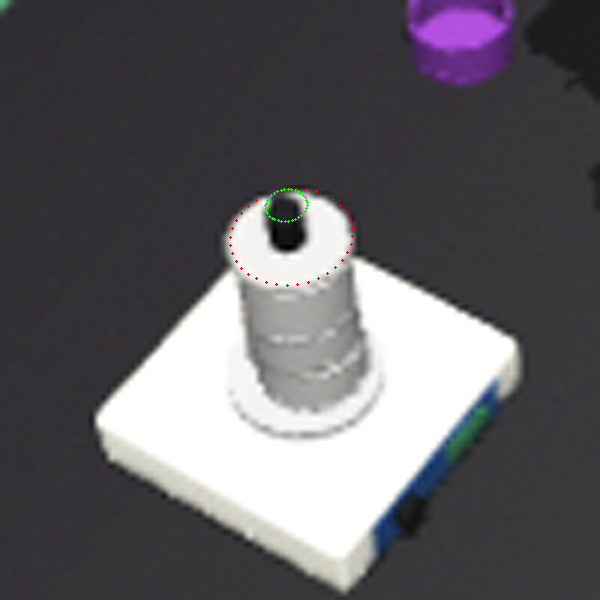

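The finished stack stands straight on the plate, and the lid (290,240) and knob (287,205) lie on the predicted seated rings. Handing in.

```bash
python3 -c "
from workcell import manip
print(manip.hand_in())"
```

```text
the job is handed in; nothing more can be done
None
```

I built the stack on the plate in the order asked (pan, fine sieve, coarse sieve, lid), with every piece seated level, and handed it in at about 26 s of the 112 s allowed; the bottle, the jar and the purple look-alikes were not touched.

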